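Load the right levelling foot and hold up the carry tray

ROBOT

A 6-joint arm with a two-finger parallel gripper is mounted at the origin on the work surface. World frame = base frame: x ahead of the robot, y to its left, z up, the work surface at z = 0. Lengths are in mm, angles in rad, forces in N, time in s.
With the tool pointing down it reaches from about 275 to 725 mm from the base axis. Payload 5.6 kg.
Tool frame: the origin (TCP) lies between the finger pads; the fingertips stand 19 mm ahead of it and the grasp point (between the pads) is the TCP; z points along the fingers, y is the line along which they close (so a half turn about z gives the same grasp; the last joint's range is limited). The gripper opens to 85 mm and grips with 20 to 120 N. Pads are 22 mm wide; open, the fingers measure 114 mm over their backs; the gripper's body (76 mm by 85 mm) begins 54 mm behind the grasp point. The pads swing forward as they close: fully open they stand 13 mm farther back than shut.
Start: joints at [-0.866, 0.255, 0.108, 0, -1.424, -0.285], TCP at [224.186, -502.229, 227.883] pointing down, gripper open.
Joint ranges: [-2.95, 2.95], [-1.21, 1.97], [-1.09, 1.5], [-2.87, 1.71], [-2.94, -0.07], [-3.05, 3.05]. Speed limits (rad/s): [2.57, 2.57, 3.14, 3.14, 3.14, 3.14].

INTERFACE

Orientations are given as a 3x3 rotation matrix whose columns are the frame's x, y, z axes.
In Python, from cell import read_state, read_camera, finish_job, masks_of, landmark_of gives the robot as it stands.
- The arm moves only by the tool servo_tool, never from a script. Its argument "series" is a list of rows, each a list of 3 entries, a list of its own where there are three numbers: the turn, a rotation vector about the world's x, y, z in rad, then the shift along the world's x, y, z in m, then the opening, from 0 (shut) to 1 (fully open). A call has 1 to 12 rows; each row is the pose to reach, as a shift and turn from the pose commanded when the call began; what a row does not reach only later rows make up. A row lasts 1/8 s, in which the tool goes at most 62.5 mm and 10.7 degrees, less where a joint would pass 70% of its speed; a pose out of reach is approached as far as the arm can. A call with a gripper value outside its range is refused whole. The fingers move at their own pace and stop on an object; "grip_force" is the grip in N (left out, the last holds). Time passes only in rows, so rows that repeat a pose let the fingers close. It gives the time, the measured TCP pose, the force, the opening and the grip force at its end, in the units of the state.
- read_state(): the state, without advancing time (a new reading comes with each control period).
- read_camera(name): name is "side" or "top" or "wrist"; returns a dict with "color" (480x640x3 uint8, red, green, blue), "depth" (480x640 float32, mm along the optical axis (not along the pixel's ray), 0 where there is no reading), "camera_matrix" (3x3 intrinsics, pixels), "R" (3x3) and "t" (3): a world point X has camera coordinates R X + t. Camera axes: x right, y down, z forward; pixel columns grow to the right and rows downward; lengths in mm; the calibration is good to about 2 mm. A picture is of the moment at which its call begins.
- finish_job(): hands the job in; it is judged then, once.
Trained networks look in the newest picture that a camera, given by its name, has taken for a name from the list of things; names that differ only in an ending like _2 or _b are one class to them, and where a whole thing is asked for, a point or a joint stands for the part that bears it (a point fixed in the world has none). Each returns a list of dicts, best first, with "confidence" (0 to 1); they miss things now and then, are a little off and sometimes report something else, mostly with a low value. They report only what shows in the picture. A call takes as long as a camera call. They do not tell look-alikes from the thing itself.
- masks_of(camera, target): "region" (480x640 bool, what is visible of it) and "xy" ([column, row] in pixels, amid what is visible of it).
- landmark_of(camera, target): "xy" ([column, row] in pixels: a listed point, or the origin of a listed thing).
The state is a dict: "clock": time; "joint_positions": joint angles; "qvel": joint speeds; "joint_torque": joint torques, N m; "eef_pos": TCP position; "eef_rot": TCP orientation; "ft_force": force on the tool from outside, world axes, zero at the start; "wrist_torque": the same for the moment, N m; "width": finger opening in mm; "gripper_force": force on a finger pad.
Only numpy, scipy, OpenCV 4.12 (cv2) and the standard library are available. Lean on these libraries where they do the work, as an engineer would, in place of code of your own. Each camera call takes 0.05 s, during which the arm holds its last target. There are 200 camera calls.

TASK

We are levelling the cabinets: of the three levelling feet standing on the cabinet top, set the one with the middle-length stud gently (not dropped) into the carry tray with the spanner, leaving the other two feet and everything else where it is. Then lift the tray by its handle, keeping it level so that nothing slides out, and finish while still holding it steady and level a good 10 cm above the cabinet top, so that I can take the foot out of it.

Things in the scene. Friction and masses are not known exactly. Their poses are not given: they have to be found in the camera images.
- foot_mid: The levelling foot to use, standing loose, stud up, 76 mm tall, 70 g: round black nylon base (diameter 40, 9 mm high), zinc hexagon (17 mm across flats, from 9 to 16 mm up), threaded steel stud (diameter 12, 60 mm long, from 16 to 76 mm up). The three feet stand in any order, centres at least 70 mm apart. Origin: centre of the underside; z runs up the stud.
- foot_short: Look-alike levelling foot with a 40 mm stud, 56 mm tall in all, otherwise the same. Leave it where it is. Origin: centre of the underside.
- foot_long: Look-alike levelling foot with an 80 mm stud, 96 mm tall in all, otherwise the same. Leave it where it is. Origin: centre of the underside.
- tray: Open grey plastic carry tray standing loose, 320 mm long (its x), 200 mm wide (its y), walls 50 mm high and 4 mm thick, floor 4 mm thick. A 4 mm middle wall along x, also 50 mm high, leaves two troughs 94 mm wide, centred at y = +49 (empty) and y = -49 mm (spanner). About 0.5 kg with its handle. Origin: centre of the underside; z up.
- tray_handle: The tray's fixed black handle over its middle wall: a straight bar along the tray's x, 140 mm long, 20 mm wide (y), 22 mm high, from 88 to 110 mm above the tray's underside, hand room below it, on two grey posts at x = +62 and -62 mm. Rigid with the tray; same origin and axes as the tray, so the bar's middle is 99 mm above this origin.
- spanner: Small steel open-ended spanner, 160 mm long, 0.12 kg, lying loose along the tray in its trough on the -y side. It stays in the tray. Origin: centre of its underside.
- spirit_level: Bystander: short aluminium spirit level, 234 mm long (x), 24 mm wide, 47 mm high, standing loose on its edge beyond the feet. Leave it alone. Origin: centre of its underside.
- tape_roll: Bystander: roll of brown packing tape, 100 mm in diameter, 48 mm high, lying loose between the feet and the tray. Leave it alone. Origin: centre of its underside.
Not all that is in view belongs to the job. Leave any yellow look-alike of the foot_mid alone. Several things have the shape of the spanner; the one meant has the colours described above.

How it is judged (in metres and radians):
On the way:
1. the foot with the middle-length stud has been set in the tray and let go, the tray still standing on the cabinet top (x of foot_mid in the frame of tray between -0.158 and 0.158 m and y of foot_mid in the frame of tray between -0.098 and 0.098 m and z of foot_mid in the frame of tray between -0.005 and 0.045 m and contact force between the fingers and foot_mid below 0.1 N and linear speed of foot_mid below 0.05 m/s and height (world z) of tray below 0.01 m), for 0.2 s.
At the end, for the whole second after the job is handed in: The fingers press on the tray's handle (over 1 N); the tray's underside is over 85 mm above the cabinet top, level within 0.12 rad, steady (under 30 mm/s, 0.15 rad/s); the middle-length foot, let go, and the spanner lie inside its walls (height (world z) of tray above 0.085 m and angle between tray's own z axis and vertical below 0.12 rad and linear speed of tray below 0.03 m/s and angular speed of tray below 0.15 rad/s and contact force between the fingers and tray_handle above 1 N and contact force between the fingers and foot_mid below 0.1 N and x of foot_mid in the frame of tray between -0.158 and 0.158 m and y of foot_mid in the frame of tray between -0.098 and 0.098 m and z of foot_mid in the frame of tray between -0.005 and 0.045 m and x of spanner in the frame of tray between -0.158 and 0.158 m and y of spanner in the frame of tray between -0.098 and 0.098 m and z of spanner in the frame of tray between -0.005 and 0.045 m); the arm keeps its last pose, push and grip.
It fails at once if another levelling foot is moved (over 30 mm) (distance of any of foot_short, foot_long from where it was at the start of the episode above 0.03 m).
It fails at once if the spirit level or the tape roll is moved (over 30 mm) (distance of any of spirit_level, tape_roll from where it was at the start of the episode above 0.03 m).
It fails at once if the tray is tipped by more than 0.3 rad (17 degrees) (angle between tray's own z axis and vertical above 0.3 rad).
It fails at once if the foot is dropped (falls free faster than 1 m/s) (linear speed of foot_mid above 1 m/s and contact force between the fingers and foot_mid below 0.1 N).
It also fails if it takes over 50 s, if anything falls off the work surface, if the arm or the gripper's body presses on something with over 40 N, if the wrist force passes 120 N, or if a joint passes its speed limit or range.

## Working session

There is one attempt and no reset: what is moved stays moved. The work goes in short steps, Python scripts to look and compute and a tool call to move; the robot and the scene stay as the last step left them, time stands still between calls to the robot, and variables do not carry over. Pictures are saved under pics/ and viewed, at most 10 in all, crops included, and the job is handed in when it is done.

Besides the shell and the picture viewer there is one more tool, called after "Emit:" as name(argument=value, ...) on one line, values as JSON. servo_tool: Moves the arm, as the interface text tells. Its arguments: {"type":"object","properties":{"series":{"type":"array"},"grip_force":{"type":"number"}},"required":["series"]}

```bash
mkdir -p pics
cat > h.py <<'E'
import numpy as np, cv2
from cell import *
def cloud(c):
    K=c["camera_matrix"];d=c["depth"];v,u=np.mgrid[0:480,0:640]
    p=np.stack([(u-K[0,2])*d/K[0,0],(v-K[1,2])*d/K[1,1],d],-1)
    return (p-c["t"])@c["R"]
E
python3 - <<'E'
from h import *
ims=[]
for n in("top","side"):
    c=read_camera(n);np.savez(n,**c);W=cloud(c);im=c["color"][:,:,::-1].copy()
    print(n,"cam at",-c["R"].T@c["t"])
    for t in("foot_mid","tray","tray_handle","spanner","spirit_level","tape_roll"):
        for m in masks_of(n,t):
            r=m["region"]&(c["depth"]>0)
            if r.sum()<5: continue
            P=W[r];lo,hi=np.percentile(P,[2,98],0)
            print(t,round(m["confidence"],2),np.round(m["xy"]),"lo",lo.round(),"hi",hi.round())
    cv2.imwrite(f"pics/{n}1.png",im)
E
```

```text
top cam at [474.96826154 -91.39358576 944.01480548]
foot_mid 0.84 [390. 298.] lo [ 525. -215.    3.] hi [ 561. -180.   77.]
foot_mid 0.81 [388. 341.] lo [ 437. -213.    0.] hi [ 473. -177.   77.]
tray 0.97 [159. 311.] lo [336.  54.   1.] hi [666. 337. 110.]
tray_handle 0.82 [151. 309.] lo [418. 142.  43.] hi [587. 236. 112.]
spanner 0.8 [175. 142.] lo [734. 178.  -2.] hi [882. 231.  10.]
spanner 0.69 [194. 319.] lo [417.  98.   2.] hi [556. 190.  15.]
spanner 0.16 [337. 369.] lo [ 400. -140.    1.] hi [494. -47.  51.]
spirit_level 0.72 [396. 196.] lo [ 597. -214.    1.] hi [ 830. -189.   48.]
spirit_level 0.58 [388. 342.] lo [ 439. -211.    4.] hi [ 473. -177.   77.]
tape_roll 0.59 [326. 367.] lo [ 402. -139.   16.] hi [494. -47.  51.]
side cam at [406.72879621 616.0998697  761.15475725]
foot_mid 0.52 [384. 217.] lo [ 524. -213.    0.] hi [ 557. -176.   75.]
foot_mid 0.51 [426. 220.] lo [ 439. -264.   -1.] hi [ 471. -181.   77.]
tray 0.77 [352. 375.] lo [336.  49.   1.] hi [668. 331. 109.]
tray_handle 0.73 [352. 348.] lo [417. 146.  44.] hi [587. 242. 111.]
spanner 0.71 [175. 332.] lo [733. 184.  -0.] hi [883. 237.  10.]
spanner 0.62 [394. 378.] lo [416. 103.   4.] hi [536. 196.  14.]
spirit_level 0.88 [309. 193.] lo [ 597. -209.    3.] hi [ 829. -185.   47.]
```

View pics/top1.png

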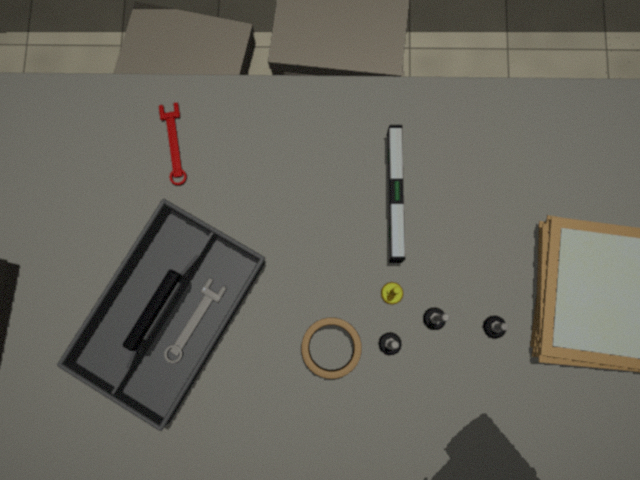

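View pics/side1.png

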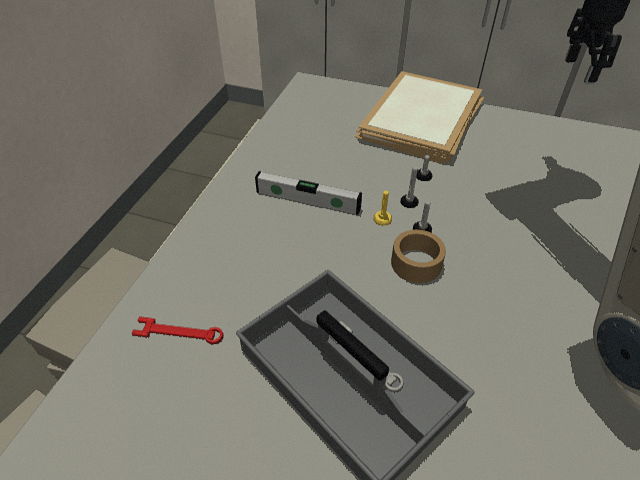

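The top picture shows the black feet at about (390,343), (434,318) and (494,326), and the yellow look-alike at (392,293). The tray is at (160,310), turned, with the steel spanner in its right-hand trough. The tape roll is at (331,348) and the spirit level at (396,193).

Run:
```python
from h import *
for n in("top","side"):
    c=dict(np.load(n+".npz"));W=cloud(c).reshape(-1,3);W=W[c["depth"].ravel()>0]
    print(n)
    g=W[(W[:,0]>400)&(W[:,0]<620)&(W[:,1]>-480)&(W[:,1]<-155)&(W[:,2]>22)&(W[:,2]<110)&~((W[:,0]>580))]
    lab=np.zeros(len(g),int)
    from scipy.cluster.hierarchy import fcluster,linkage
    lab=fcluster(linkage(g[:,:2],"single"),12,"distance")
    for k in set(lab):
        q=g[lab==k]
        if len(q)>4: print(len(q),"stud xy",((q.min(0)+q.max(0))/2).round(1)[:2],q.mean(0).round(1)[:2],"zmax",np.sort(q[:,2])[-4:].round(1))
    h=W[(abs(W[:,0]-502)<120)&(abs(W[:,1]-190)<90)&(W[:,2]>100)&(W[:,2]<118)]
    (ce,sz,a)=cv2.minAreaRect(h[:,:2].astype(np.float32));print("handle",ce,sz,a)
    w=W[(abs(W[:,0]-502)<220)&(abs(W[:,1]-190)<190)&(W[:,2]>44)&(W[:,2]<56)]
    print("rim",cv2.minAreaRect(w[:,:2].astype(np.float32)))
    print("tape", [W[(abs(W[:,0]-450)<75)&(abs(W[:,1]+92)<60)&(W[:,2]>40)][:,:2].__getattribute__(f)(0).round() for f in("min","max")])
```

```text
top
81 stud xy [ 488.4 -373.5] [ 488.3 -372.5] zmax [58.4 58.6 58.7 59.9]
2330 stud xy [ 504.7 -456.5] [ 500.6 -459.3] zmax [42.8 43.4 43.5 43.6]
70 stud xy [ 456.1 -194.1] [ 456.2 -192.8] zmax [78.2 78.3 78.3 79.4]
105 stud xy [ 500.1 -271. ] [ 499.9 -268.9] zmax [97.  97.  97.2 97.5]
73 stud xy [ 542.7 -197.4] [ 542.  -196.3] zmax [78.4 78.8 78.8 79.2]
handle (501.89031982421875, 189.82298278808594) (21.286409378051758, 139.91064453125) 61.31941223144531
rim ((502.0496826171875, 190.27757263183594), (208.9105987548828, 328.3844299316406), 60.96955490112305)
tape [array([ 398., -142.]), array([497., -45.])]
side
75 stud xy [ 487.9 -369.9] [ 487.5 -369.1] zmax [57.7 57.9 58.  58.3]
890 stud xy [ 504.  -454.9] [ 502.2 -454.9] zmax [41.9 41.9 42.3 42.6]
131 stud xy [ 455.1 -190.5] [ 455.1 -188.3] zmax [77.2 77.2 77.4 78. ]
162 stud xy [ 499.7 -267. ] [ 499.4 -265.5] zmax [96.6 96.8 97.  97.5]
126 stud xy [ 542.1 -193.5] [ 541.8 -191.7] zmax [77.4 77.4 78.1 79.8]
handle (501.2754821777344, 193.69114685058594) (20.707603454589844, 139.6732940673828) 60.99298095703125
rim ((501.5019226074219, 193.12368774414062), (208.9485321044922, 328.39910888671875), 61.12877655029297)
tape [array([ 398., -140.]), array([497., -39.])]
```

Run:
```python
from h import *
s=read_state();R=np.array(s["eef_rot"]);print(R.round(3),s["eef_pos"],s["width"],s["clock"],s["ft_force"])
print("closing dir deg",np.degrees(np.arctan2(R[1,1],R[0,1])))
```

```text
[[-0.913 -0.408  0.   ]
 [-0.408  0.913 -0.   ]
 [ 0.    -0.    -1.   ]] [ 224.19696987 -502.24236461  227.90985063] 85.74903647222918 0.7 [ 0.18111446 -0.63790597  0.17845081]
closing dir deg 114.05296863279334
```

Emit:
servo_tool(series=[[[0,0,0.08],[0.03,0.04,0],0.7],[[0,0,0.17],[0.065,0.087,-0.005],0.6],[[0,0,0.26],[0.1,0.134,-0.01],0.6],[[0,0,0.35],[0.135,0.18,-0.015],0.6],[[0,0,0.44],[0.17,0.227,-0.02],0.6],[[0,0,0.53],[0.2,0.267,-0.025],0.6],[[0,0,0.6],[0.222,0.297,-0.028],0.6],[[0,0,0.636],[0.232,0.31,-0.028],0.6],[[0,0,0.636],[0.232,0.31,-0.028],0.6],[[0,0,0.636],[0.232,0.31,-0.028],0.6]])

```text
clock: 1.95
eef_pos: [455.8, -192.9, 200.1]
eef_rot: [[-0.494, -0.87, 0.0], [-0.87, 0.494, -0.0], [0.0, -0.0, -1.0]]
ft_force: [-0.3, 0.0, -0.7]
width: 51.5
gripper_force: 0.0
```

Run:
```python
from h import *
s=read_state();R=np.array(s["eef_rot"]);print(s["joint_positions"],np.degrees(np.arctan2(R[1,1],R[0,1])),s["eef_pos"])
c=read_camera("wrist");cv2.imwrite("pics/w1.png",c["color"][:,:,::-1]);W=cloud(c).reshape(-1,3)
W=W[c["depth"].ravel()>0]
g=W[(abs(W[:,0]-456)<25)&(abs(W[:,1]+192)<25)&(W[:,2]>25)&(W[:,2]<72)]
if len(g):print(len(g),g.min(0),g.max(0),g.mean(0))
```

```text
[-8.30241582e-02  1.56759204e-01 -8.76786400e-02  2.41057977e-04
 -1.32626974e+00 -4.33394037e-01] 150.4147609960944 [ 455.7867302  -192.94794661  200.0535418 ]
220 [ 448.31434351 -197.71434124   25.40933611] [ 459.07653069 -188.27383817   71.9847335 ] [ 452.11979839 -195.53974627   50.23949555]
```

View pics/w1.png

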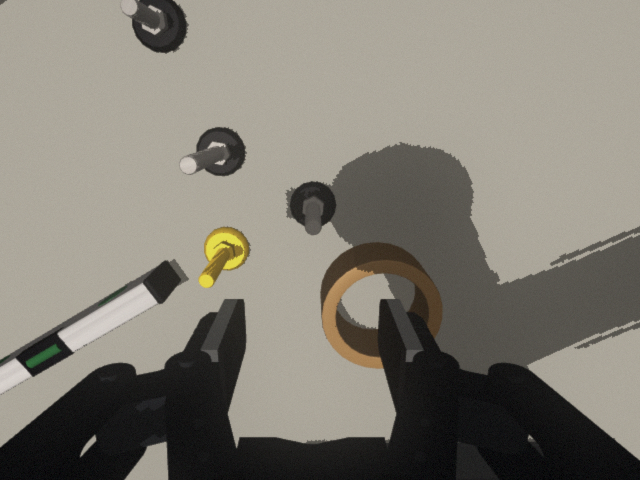

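The wrist picture shows the dark middle foot at (313,205), centred between the fingers, with the yellow foot at (225,250) and the tape at (380,305), both clear of the path down.

Emit:
servo_tool(series=[[[0,0,0],[0,0,-0.03],0.6],[[0,0,0],[0,0,-0.065],0.6],[[0,0,0],[0,0,-0.1],0.6],[[0,0,0],[0,0,-0.125],0.6],[[0,0,0],[0,0,-0.138],0.6],[[0,0,0],[0,0,-0.138],0.6],[[0,0,0],[0,0,-0.138],0],[[0,0,0],[0,0,-0.138],0],[[0,0,0],[0,0,-0.138],0],[[0,0,0],[0,0,-0.138],0],[[0,0,0],[0,0,-0.138],0],[[0,0,0],[0,0,-0.138],0]], grip_force=40)

```text
clock: 3.5
eef_pos: [456.7, -192.4, 62.8]
eef_rot: [[-0.492, -0.871, 0.001], [-0.871, 0.492, -0.001], [-0.0, -0.002, -1.0]]
ft_force: [-1.3, 1.6, 5.8]
width: 9.5
gripper_force: 39.1
```

Emit:
servo_tool(series=[[[0,0,0],[0,0,0.005],0],[[0,0,0],[0,0,0.02],0],[[0,0,0],[0,0,0.05],0],[[0,0,0],[0,0,0.085],0],[[0,0,0],[0,0,0.12],0],[[0,0,0],[0,0,0.145],0],[[0,0,0],[0,0,0.15],0],[[0,0,0],[0,0,0.15],0]])

```text
clock: 4.5
eef_pos: [455.9, -192.0, 211.1]
eef_rot: [[-0.493, -0.87, -0.001], [-0.87, 0.493, 0.001], [-0.0, 0.001, -1.0]]
ft_force: [-0.2, 0.1, -1.6]
width: 9.2
gripper_force: 39.0
```

Run:
```python
from h import *
a=read_camera("wrist");b=read_camera("side")
for c in (a,b):
    W=cloud(c);ok=(c["depth"]>0)&(abs(W[...,0]-456)<35)&(abs(W[...,1]+192)<35)&(W[...,2]>120)&(W[...,2]<195)
    g=W[ok];
    for lo in range(120,200,8):
        q=g[(g[:,2]>=lo)&(g[:,2]<lo+8)]
        if len(q)>3: print(lo,len(q),q.min(0).round()[:2],q.max(0).round()[:2])
    print()
x=b["color"][60:300,300:560,::-1]
cv2.imwrite("pics/l1.png",np.hstack([cv2.resize(a["color"][:,:,::-1],(480,360)),cv2.resize(x,(312,288)).copy() if 0 else cv2.copyMakeBorder(cv2.resize(x,(312,288)),0,72,0,0,0)]))
```

```text
144 182 [ 434. -211.] [ 473. -172.]
152 2729 [ 434. -211.] [ 473. -172.]
160 508 [ 444. -201.] [ 463. -183.]
168 133 [ 448. -198.] [ 458. -189.]
176 144 [ 448. -198.] [ 459. -189.]
184 171 [ 448. -198.] [ 459. -188.]
192 83 [ 448. -198.] [ 459. -189.]

144 34 [ 434. -202.] [ 472. -171.]
152 175 [ 435. -207.] [ 474. -170.]
160 48 [ 446. -198.] [ 464. -181.]
168 18 [ 449. -196.] [ 459. -185.]
176 25 [ 449. -191.] [ 460. -185.]
184 23 [ 449. -193.] [ 460. -186.]
192 9 [ 450. -192.] [ 459. -185.]
```

View pics/l1.png

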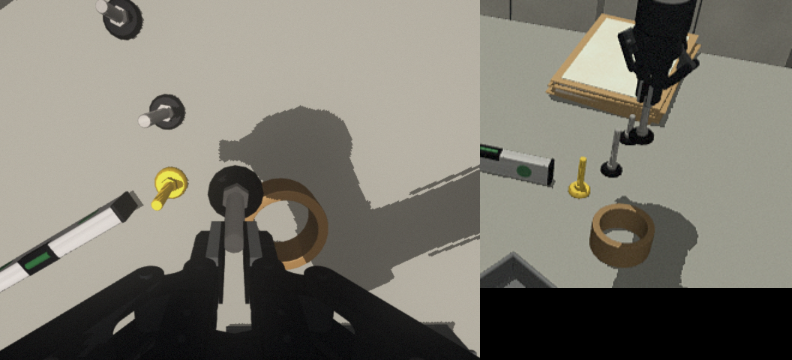

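The foot hangs upright in the grip. The other feet, the yellow one and the tape have not moved.

Emit:
servo_tool(series=[[[0,0,0],[0,0.015,0],0],[[0,0,0],[0.001,0.045,0],0],[[0,0,0],[0.002,0.09,0],0],[[0,0,0],[0.004,0.14,0],0],[[0,0,0],[0.005,0.19,0],0],[[0,0,0],[0.006,0.24,0],0],[[0,0,0],[0.008,0.29,0],0],[[0,0,0],[0.009,0.34,0],0],[[0,0,0],[0.01,0.39,0],0],[[0,0,0],[0.011,0.43,0],0],[[0,0,0],[0.012,0.455,0],0],[[0,0,0],[0.012,0.463,0],0]])

```text
clock: 6.1
eef_pos: [467.7, 271.9, 211.2]
eef_rot: [[-0.491, -0.871, -0.001], [-0.871, 0.491, -0.001], [0.001, 0.0, -1.0]]
ft_force: [0.1, -0.9, -0.8]
width: 9.3
gripper_force: 39.1
```

Emit:
servo_tool(series=[[[0,0,0],[0,0,-0.02],0],[[0,0,0],[0,0,-0.05],0],[[0,0,0],[0,0,-0.085],0],[[0,0,0],[0,0,-0.11],0],[[0,0,0],[0,0,-0.125],0],[[0,0,0],[0,0,-0.135],0],[[0,0,0],[0,0,-0.135],0]])

```text
clock: 6.98
eef_pos: [468.2, 270.5, 76.8]
eef_rot: [[-0.493, -0.87, -0.0], [-0.87, 0.493, -0.0], [0.0, 0.0, -1.0]]
ft_force: [-1.2, 0.4, -0.2]
width: 9.4
gripper_force: 39.1
```

Run:
```python
from h import *
c=read_camera("wrist")
cv2.imwrite("pics/p1.png",c["color"][:,:,::-1]); s=read_state();print(s["eef_pos"],s["ft_force"],s["joint_positions"])
```

```text
[468.56329839 270.8894633   77.46278512] [-0.81360549  0.48499034 -0.44934345] [ 8.13697401e-01  3.31899813e-01 -1.83561770e-01  3.63234001e-04
 -1.05453286e+00 -1.32884710e+00]
```

View pics/p1.png

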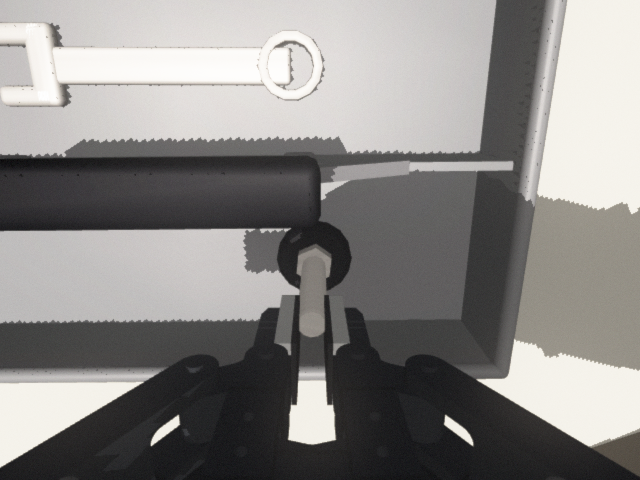

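The foot is over the empty trough at (315,255), beside the end of the handle. The spanner is in the far trough. I'll lower the last 10 mm or so.

Emit:
servo_tool(series=[[[0,0,0],[0,0,-0.004],0],[[0,0,0],[0,0,-0.007],0],[[0,0,0],[0,0,-0.009],0],[[0,0,0],[0,0,-0.01],0],[[0,0,0],[0,0,-0.01],0]])

```text
clock: 7.65
eef_pos: [468.2, 270.9, 67.0]
eef_rot: [[-0.492, -0.87, 0.0], [-0.87, 0.492, 0.0], [-0.0, -0.0, -1.0]]
ft_force: [-1.1, 0.5, 0.4]
width: 9.4
gripper_force: 39.2
```

Emit:
servo_tool(series=[[[0,0,0],[0,0,-0.001],0],[[0,0,0],[0,0,-0.0015],0],[[0,0,0],[0,0,-0.002],0],[[0,0,0],[0,0,-0.002],0]])

```text
clock: 8.15
eef_pos: [469.1, 271.5, 67.0]
eef_rot: [[-0.492, -0.871, 0.003], [-0.871, 0.492, 0.002], [-0.003, -0.002, -1.0]]
ft_force: [-3.3, -0.5, 11.2]
width: 9.5
gripper_force: 40.2
```

Contact (11 N up). Ease off slightly, open, and rise.

Emit:
servo_tool(series=[[[0,0,0],[0,0,0.001],0],[[0,0,0],[0,0,0.001],0.25],[[0,0,0],[0,0,0.001],0.5],[[0,0,0],[0,0,0.001],0.5],[[0,0,0],[0,0,0.001],0.5],[[0,0,0],[0,0,0.001],0.5],[[0,0,0],[0,0,0.02],0.5],[[0,0,0],[0,0,0.05],0.5],[[0,0,0],[0,0,0.09],0.5],[[0,0,0],[0,0,0.13],0.5],[[0,0,0],[0,0,0.15],0.5],[[0,0,0],[0,0,0.15],0.5]])

```text
clock: 9.65
eef_pos: [468.9, 271.4, 216.5]
eef_rot: [[-0.492, -0.87, 0.003], [-0.87, 0.492, 0.003], [-0.004, -0.001, -1.0]]
ft_force: [-0.8, -0.9, -0.9]
width: 42.8
gripper_force: 0.0
```

Run:
```python
from h import *
s=read_state();print(s["eef_pos"],s["ft_force"])
for n in("top","side"):
    c=read_camera(n);W=cloud(c).reshape(-1,3);W=W[c["depth"].ravel()>0]
    h=W[(abs(W[:,0]-502)<100)&(abs(W[:,1]-190)<80)&(W[:,2]>104)&(W[:,2]<116)]
    print("handle",cv2.minAreaRect(h[:,:2].astype(np.float32)))
    w=W[(abs(W[:,0]-502)<220)&(abs(W[:,1]-190)<190)&(W[:,2]>44)&(W[:,2]<56)]
    print("rim",cv2.minAreaRect(w[:,:2].astype(np.float32)))
    q=W[(abs(W[:,0]-466)<20)&(abs(W[:,1]-271)<20)&(W[:,2]>25)&(W[:,2]<100)]
    if len(q):print("stud",q.mean(0),q[:,2].max())
    if n=="side": cv2.imwrite("pics/s2.png",c["color"][:,:,::-1])
```

```text
[468.8658383  271.35951265 216.53149066] [-0.76380424 -0.90500622 -0.93514424]
handle ((502.0339050292969, 189.7892608642578), (21.247562408447266, 139.87815856933594), 61.391822814941406)
rim ((502.27264404296875, 190.46722412109375), (209.07980346679688, 328.1000671386719), 61.05632400512695)
stud [467.93614136 265.61587009  60.56509891] 82.1917276841747
handle ((501.083251953125, 193.8831024169922), (20.526819229125977, 139.1586151123047), 61.20732498168945)
rim ((501.1693115234375, 192.926025390625), (209.38888549804688, 328.1715087890625), 61.18013381958008)
stud [466.37599983 274.35690125  59.48104427] 81.95868205683675
```

View pics/s2.png

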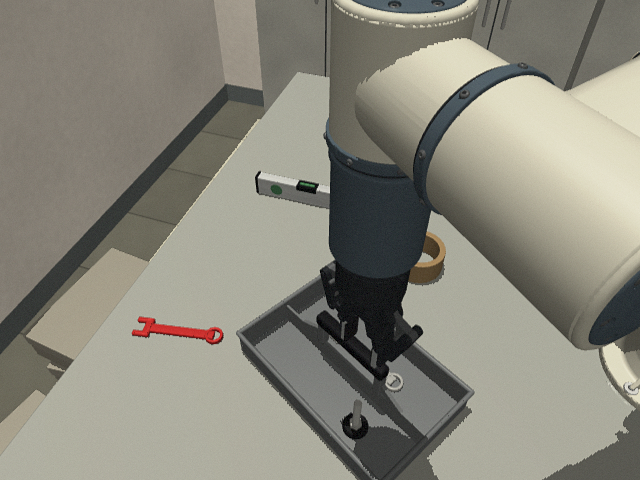

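The middle foot stands upright in the empty trough at (355,420), and the tray has not moved. Next I turn to the handle.

Emit:
servo_tool(series=[[[0,0,0.08],[0,-0.005,0],0.6],[[0,0,0.22],[0.004,-0.013,0],0.6],[[0,0,0.38],[0.008,-0.022,0],0.6],[[0,0,0.54],[0.012,-0.031,0],0.6],[[0,0,0.7],[0.015,-0.04,0],0.6],[[0,0,0.86],[0.018,-0.049,0],0.6],[[0,0,1.02],[0.021,-0.058,0],0.6],[[0,0,1.18],[0.024,-0.066,0],0.6],[[0,0,1.34],[0.026,-0.072,0],0.6],[[0,0,1.48],[0.028,-0.077,0],0.6],[[0,0,1.583],[0.028,-0.077,0],0.6],[[0,0,1.583],[0.028,-0.077,0],0.6]])

```text
clock: 11.25
eef_pos: [495.6, 193.4, 213.5]
eef_rot: [[0.876, -0.483, -0.002], [-0.483, -0.876, -0.001], [-0.001, 0.002, -1.0]]
ft_force: [-0.6, -0.1, 0.1]
width: 51.5
gripper_force: 0.0
```

Run:
```python
from h import *
s=read_state();R=np.array(s["eef_rot"]);print(s["joint_positions"],np.degrees(np.arctan2(R[1,1],R[0,1])),s["eef_pos"])
c=read_camera("wrist");cv2.imwrite("pics/w2.png",c["color"][:,:,::-1]);W=cloud(c).reshape(-1,3)
h=W[(abs(W[:,0]-502)<100)&(abs(W[:,1]-190)<80)&(W[:,2]>106)&(W[:,2]<114)]
print("handle",cv2.minAreaRect(h[:,:2].astype(np.float32)))
```

```text
[ 6.66258273e-01  2.26076091e-01  3.37419378e-02 -3.52033873e-04
 -1.38099912e+00  4.00654736e-01] -118.87413542447716 [495.6427451  193.42333801 213.4847016 ]
handle ((500.94061279296875, 192.84613037109375), (19.612577438354492, 138.96673583984375), 61.0578727722168)
```

View pics/w2.png

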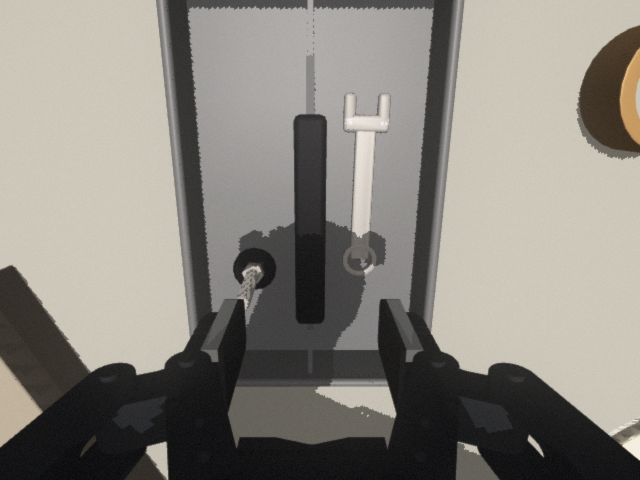

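The wrist picture shows the handle at (310,220), centred between the fingers, with the foot at (253,268) and the spanner at (365,180) clear of them.

Emit:
servo_tool(series=[[[0,0,0],[0.001,0.001,-0.02],0.6],[[0,0,0],[0.001,0.001,-0.05],0.6],[[0,0,0],[0.001,0.001,-0.08],0.6],[[0,0,0],[0.001,0.001,-0.1],0.6],[[0,0,0],[0.001,0.001,-0.112],0.6],[[0,0,0],[0.001,0.001,-0.114],0.6],[[0,0,0],[0.001,0.001,-0.114],0.4],[[0,0,0],[0.001,0.001,-0.114],0.2],[[0,0,0],[0.001,0.001,-0.114],0],[[0,0,0],[0.001,0.001,-0.114],0],[[0,0,0],[0.001,0.001,-0.114],0],[[0,0,0],[0.001,0.001,-0.114],0]], grip_force=100)

```text
clock: 12.8
eef_pos: [497.3, 194.4, 102.3]
eef_rot: [[0.876, -0.482, 0.001], [-0.482, -0.876, -0.0], [0.001, -0.0, -1.0]]
ft_force: [-3.0, -1.5, 5.4]
width: 15.6
gripper_force: 98.0
```

Emit:
servo_tool(series=[[[0,0,0],[0,0,0.002],0],[[0,0,0],[0,0,0.005],0],[[0,0,0],[0,0,0.009],0],[[0,0,0],[0,0,0.013],0],[[0,0,0],[0,0,0.018],0],[[0,0,0],[0,0,0.023],0],[[0,0,0],[0,0,0.028],0],[[0,0,0],[0,0,0.032],0],[[0,0,0],[0,0,0.035],0],[[0,0,0],[0,0,0.035],0]])

```text
clock: 14.05
eef_pos: [497.3, 194.8, 136.1]
eef_rot: [[0.876, -0.482, 0.0], [-0.482, -0.876, 0.0], [0.0, -0.0, -1.0]]
ft_force: [0.9, 0.8, -6.6]
width: 16.0
gripper_force: 98.1
```

```bash
cat > chk.py <<'E'
from h import *
s=read_state();z=s["eef_pos"][2]-102;print(s["eef_pos"],s["ft_force"],s["wrist_torque"],s["width"])
for n in("top","side"):
    c=read_camera(n);W=cloud(c).reshape(-1,3);W=W[c["depth"].ravel()>0]
    u=np.array([.877,-.481]);v=np.array([.481,.877]);d=W[:,:2]-[501.5,192];a=d@u;b=d@v
    for nm,m in (("+x",(abs(a-160)<8)&(abs(b)<95)),("-x",(abs(a+160)<8)&(abs(b)<95)),("+y",(abs(b-100)<8)&(abs(a)<150)),("-y",(abs(b+100)<8)&(abs(a)<150))):
        q=W[m&(W[:,2]>z+25)&(W[:,2]<z+80)]
        if len(q)>20: print(n,nm,len(q),np.percentile(q[:,2],90).round(1)-50)
E
python3 chk.py
```

```text
[497.31077401 194.84748477 136.12627556] [ 0.88974313  0.81145759 -6.55302568] [-0.00046526 -0.06182129 -0.01113522] 15.964738668032112
top +x 642 38.900000000000006
top -x 1210 38.0
top +y 1105 38.400000000000006
top -y 1011 38.5
side +x 1238 37.3
side -x 856 38.0
side +y 1629 38.099999999999994
side -y 1497 36.7
```

Level, 34–38 mm up. Continue about 90 mm higher.

Emit:
servo_tool(series=[[[0,0,0],[0,0,0.003],0],[[0,0,0],[0,0,0.01],0],[[0,0,0],[0,0,0.02],0],[[0,0,0],[0,0,0.03],0],[[0,0,0],[0,0,0.04],0],[[0,0,0],[0,0,0.05],0],[[0,0,0],[0,0,0.06],0],[[0,0,0],[0,0,0.07],0],[[0,0,0],[0,0,0.08],0],[[0,0,0],[0,0,0.087],0],[[0,0,0],[0,0,0.09],0],[[0,0,0],[0,0,0.09],0]])

```text
clock: 15.65
eef_pos: [497.2, 194.8, 225.9]
eef_rot: [[0.876, -0.482, -0.0], [-0.482, -0.876, 0.0], [-0.0, -0.0, -1.0]]
ft_force: [0.0, -0.7, -7.1]
width: 15.8
gripper_force: 98.2
```

Emit:
servo_tool(series=[[[0,0,0],[0,0,0],0],[[0,0,0],[0,0,0],0],[[0,0,0],[0,0,0],0],[[0,0,0],[0,0,0],0]])

```text
clock: 16.15
eef_pos: [497.2, 194.8, 225.8]
eef_rot: [[0.876, -0.482, -0.0], [-0.482, -0.876, -0.0], [-0.0, 0.0, -1.0]]
ft_force: [0.0, -0.9, -7.1]
width: 15.8
gripper_force: 98.2
```

```bash
python3 chk.py
python3 - <<'E'
from h import *
c=read_camera("side");cv2.imwrite("pics/e1.png",c["color"][:,:,::-1])
E
```

```text
[497.15854933 194.75261911 225.8278002 ] [ 0.00768642 -0.91864646 -7.05795376] [-0.02875918  0.02848551  0.00671399] 15.784428303328434
top +x 804 128.1
top -x 1604 127.69999999999999
top +y 1508 127.69999999999999
top -y 1323 127.9
side +x 1490 127.0
side -x 1076 127.69999999999999
side +y 2083 127.80000000000001
side -y 1956 126.5
```

View pics/e1.png

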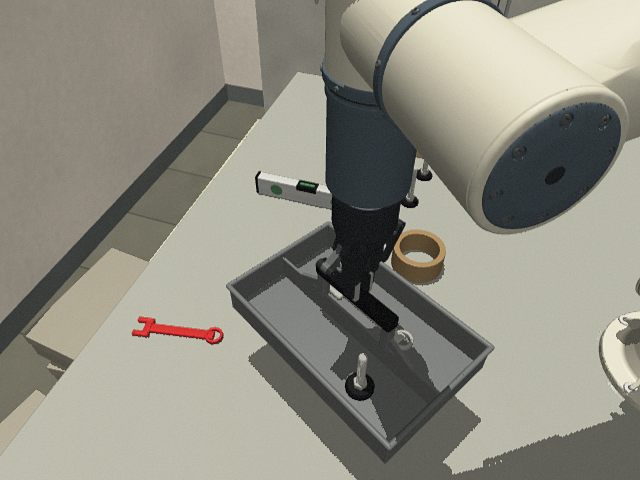

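The tray hangs level about 125 mm up, with the foot at (360,383) and the spanner at (403,338) inside it.

```bash
python3 -c "from cell import *;print(finish_job())"
```

```text
the job is handed in; nothing more can be done
None
```

The middle-length foot stands in the carry tray with the spanner, and the arm is holding the tray level and steady by its handle about 12 cm above the cabinet top; the job is handed in, but no verdict came back.

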